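Fit the stored clamp arm over the guide rod of the hold-down fixture

ROBOT

A 6-joint arm with a two-finger parallel gripper is mounted at the origin on a cart in front of the work surface, level with it; the furniture and walls round the work are solid. World frame = base frame: x ahead of the robot, y to its left, z up, the work surface at z = 0. Lengths are in m, angles in degrees, forces in N, time in s.
With the tool pointing down it reaches from about 0.25 to 0.725 m from the base axis. Payload 9.7 kg.
Tool frame: the origin (TCP) lies midway between the tips of the shut fingers; the grasp point (between the pads) lies 19 mm behind it; z points along the fingers, y is the line along which they close (so a half turn about z gives the same grasp; the last joint's range is limited). The gripper opens to 85 mm and grips with 20 to 120 N. Pads are 22 mm wide; open, the fingers measure 114 mm over their backs; the gripper's body (76 mm by 85 mm) begins 54 mm behind the grasp point. The pads swing forward as they close: fully open they stand 13 mm farther back than shut.
Start: joints at [63.77, 4.979, 10.078, 95.1, 0, 90], TCP at [0.243, 0.493, 0.231] pointing down, gripper open.
Joint ranges: [-179.16, 179.16], [-48.56, 103.87], [-65.8, 70.77], [-126.05, 130.52], [-82.76, 87.17], [-180, 180]. Speed limits (degrees/s): [127.2, 127.2, 147.25, 180, 180, 180].

INTERFACE

Orientations are given as [roll, pitch, yaw] about the fixed x, y, z axes, in that order (R = Rz(yaw) Ry(pitch) Rx(roll)).
In Python, from workcell import bot gives the robot as it stands. The module is installed in compiled form; this text tells all that it offers.
- The arm moves only by the tool send_rows, never from a script. Its argument "moves" is one flat list of numbers, 7 for each row, row after row: the shift along the world's x, y, z normalised to -1 to 1, where 1 is 0.025 m, then the turn, a rotation vector about the world's x, y, z normalised to -1 to 1, where 1 is 0.15 rad, then the closure, from -1 (fully open) to 1 (shut), so that 0 is half open. A call has 1 to 8 rows; each row shifts and turns the commanded pose from where the row before left it; what a row does not reach is not made up. A row lasts 1/8 s, in which the tool goes at most 62.5 mm and 10.7 degrees, less where a joint would pass 70% of its speed; a pose out of reach is approached as far as the arm can. A call with a number of a shift or a turn outside -1 to 1 is refused whole. A call with a gripper value outside its range is refused whole. The fingers move at their own pace and stop on an object; "squeeze" is the grip in N (left out, the last holds). Time passes only in rows, so rows that do not move let the fingers close. It gives the time, the measured TCP pose, the force, the opening and the grip force at its end, in the units of the state.
- bot.get_obs(): the state, without advancing time (a new reading comes with each control period).
- bot.camera(name): name is "side" or "top"; returns a dict with "color" (384x512x3 uint8, red, green, blue), "camera_matrix" (3x3 intrinsics, pixels), "R" (3x3) and "t" (3): a world point X has camera coordinates R X + t. Camera axes: x right, y down, z forward; pixel columns grow to the right and rows downward; lengths in m; the calibration is good to about 2 mm. A picture is of the moment at which its call begins. There is no depth.
- bot.job_done(): hands the job in; it is judged then, once.
Trained networks look in the newest picture that a camera, given by its name, has taken for a name from the list of things; names that differ only in an ending like _2 or _b are one class to them, and where a whole thing is asked for, a point or a joint stands for the part that bears it (a point fixed in the world has none). Each returns a list of dicts, best first, with "p" (0 to 1); they miss things now and then, are a little off and sometimes report something else, mostly with a low value. They report only what shows in the picture. A call takes as long as a camera call. They do not tell look-alikes from the thing itself.
- bot.boxes_of(camera, query): "extent" ([left, top, right, bottom] in pixels, round what is visible of it).
- bot.trace(camera, query): "region" (384x512 bool, what is visible of it) and "extent" ([left, top, right, bottom] in pixels, round what is visible of it).
- bot.landmark_of(camera, query): "pixel" ([column, row] in pixels: a listed point, or the origin of a listed thing).
The state is a dict: "time": time; "q": joint angles; "qd": joint speeds; "joint_efforts": joint torques, N m; "ee_pos": TCP position; "tcp_rot": TCP orientation; "wrist_force": force on the tool from outside, world axes, zero at the start; "torque": the same for the moment, N m; "opening": finger opening in m; "grasp_force": force on a finger pad.
Only numpy, scipy, OpenCV 4.12 (cv2) and the standard library are available. Lean on these libraries where they do the work, as an engineer would, in place of code of your own. Each camera call takes 0.05 s, during which the arm holds its last target. There are 200 camera calls.

TASK

Take the clamp arm out of its storage pocket and fit it on the hold-down fixture: lower its drilled hub over the tall guide rod, without letting it drop, until the arm lies flat on both the rod's collar and the anvil block, with its handle pointing out past the anvil. Leave the roll of masking tape beside the fixture where it is.

Things in the scene. Friction and masses are not known exactly. Their poses are not given: they have to be found in the camera images.
- clamp_arm: flat arm, 0.25 kg: round steel hub (42 mm diameter, 40 mm high, upright 20 mm through hole), a bar 26 mm wide, 12 mm thick, ending in a black handle 133 mm from the hole. Origin on the hole's axis at the flat underside; x along the bar to the handle, z up. Starts flat on the bench, bar and handle inside the pocket, hub axis 38 to 44 mm outside its mouth, so only the hub can be taken at first.
- grip_block (a point): middle of the arm's handle block (36 mm long along the arm, 22 mm wide to grip across, top 42 mm above the arm's underside): 115 mm from the hole along the arm's x, 27 mm above the underside. A hand on the hub would meet the tall rod's tip before the arm is down: set the arm down on the bench first and take it again here.
- pocket: fixed grey sheet-steel storage pocket, closed above, at sides and back, open at one end: inside 105 mm deep, 64 wide, 50 high; walls and roof 4 mm (54 mm high outside); 16 mm foot flanges along the sides. Origin on the bench at the middle of the mouth; x points into the pocket: draw the arm out along -x.
- fixture: fixed fixture: grey base plate 125 x 70 x 12 mm (40 mm behind the rod to 85 in front); upright steel guide rod 16 mm in diameter, top 20 mm tapering to 6 mm, on a round collar 38 mm in diameter; anvil block 30 x 34 mm, its middle 60 mm from the rod. Tops of collar and anvil are 45 mm above the bench. Origin on the bench under the rod's axis; x from rod to anvil, z up.
- rod_seat (a point): point on the rod's axis at the top of the collar, 45 mm above the bench: the clamp arm's origin belongs here.
- rod_tip (a point): top of the guide rod on its axis, 177 mm above the bench (132 mm above the collar).
- masking_tape: bystander: roll of masking tape lying flat, 58 mm across, 25 mm high, loose; origin at the centre of its underside
Things that resemble listed ones, but are neither listed nor needed, are in the scene too. What is shaped like the fixture but brown or pink is not meant. There is more than one size of the clamp_arm; the job needs the smaller.

How it is judged:
By the outcome, as a careful person would: the job done as asked, in the order asked, and still so for the second after the job is handed in, with the robot touching nothing.
It also fails if it takes over 61 s, if anything falls off the work surface, if the arm or the gripper's body presses on something with over 40 N, if the wrist force passes 120 N, or if a joint passes its speed limit or range.

## Working session

There is one attempt and no reset: what is moved stays moved. The work goes in short steps, Python scripts to look and compute and a tool call to move; the robot and the scene stay as the last step left them, time stands still between calls to the robot, and variables do not carry over. Pictures are saved under pics/ and viewed, at most 10 in all, crops included, and the job is handed in when it is done.

Besides the shell and the picture viewer there is one more tool, called after "Request:" as name(argument=value, ...), one argument or row to a line, values as JSON. send_rows: Moves the arm, as the interface text tells. Its arguments: {"type":"object","properties":{"moves":{"type":"array"},"squeeze":{"type":"number"}},"required":["moves"]}

```bash
mkdir -p pics; cat > h.py <<'E'
import numpy as np, cv2
from workcell import bot
def ray(c,px):
    K=np.array(c["camera_matrix"]);R=np.array(c["R"]);t=np.array(c["t"])
    d=R.T@np.linalg.solve(K,[px[0],px[1],1.]); return -R.T@t,d
def atz(c,px,z):
    o,d=ray(c,px); return o+d*(z-o[2])/d[2]
def proj(c,X):
    p=np.array(c["camera_matrix"])@(np.array(c["R"])@np.array(X)+np.array(c["t"])); return p[:2]/p[2]
def tri(c1,p1,c2,p2):
    o1,d1=ray(c1,p1);o2,d2=ray(c2,p2)
    s=np.linalg.lstsq(np.c_[d1,-d2],o2-o1,rcond=None)[0]
    a=o1+d1*s[0];b=o2+d2*s[1]; return (a+b)/2,np.linalg.norm(a-b)
E
cat > look.py <<'E'
from h import *
np.set_printoptions(precision=3,suppress=True)
C={n:bot.camera(n) for n in("top","side")}
cv2.imwrite("pics/a.png",cv2.cvtColor(np.vstack([C["top"]["color"]]),cv2.COLOR_RGB2BGR))
cv2.imwrite("pics/b.png",cv2.cvtColor(C["side"]["color"],cv2.COLOR_RGB2BGR))
Z=dict(clamp_arm=0,grip_block=.027,pocket=0,fixture=0,rod_seat=.045,rod_tip=.177,masking_tape=0)
for n,c in C.items():
    print(n,(-np.array(c["R"]).T@np.array(c["t"])))
    for q in Z:
        for l in bot.landmark_of(n,q): print(n,q,round(l["p"],2),np.array(l["pixel"]).round(1),atz(c,l["pixel"],Z[q])[:2])
        print('  boxes',[(round(b["p"],2),np.round(b["extent"]).astype(int).tolist()) for b in bot.boxes_of(n,q)])
E
python3 look.py
```

```text
top [0.281 0.04  1.829]
top clamp_arm 0.69 [299.8 204.4] [ 0.505 -0.153]
top clamp_arm 0.66 [394.6 231.4] [ 0.395 -0.529]
  boxes [(0.72, [391, 188, 420, 239])]
top grip_block 0.66 [414.1 197.2] [ 0.529 -0.605]
  boxes [(0.9, [391, 189, 416, 236]), (0.59, [291, 196, 310, 210]), (0.35, [182, 191, 215, 210])]
top pocket 0.92 [307.7 206.8] [ 0.495 -0.185]
top pocket 0.26 [215.5 161.8] [0.682 0.187]
  boxes [(0.74, [308, 199, 339, 222])]
top fixture 0.8 [115.3 216.4] [0.46  0.587]
top fixture 0.74 [298.1 208. ] [ 0.491 -0.146]
top fixture 0.61 [194.8 235.8] [0.381 0.268]
top fixture 0.61 [216.2 163.1] [0.676 0.184]
top fixture 0.55 [190.8 200.5] [0.523 0.286]
  boxes [(0.82, [185, 225, 218, 248]), (0.64, [98, 202, 135, 228]), (0.56, [180, 191, 214, 211])]
top rod_seat 0.88 [194.4 234.4] [0.384 0.264]
top rod_seat 0.66 [190.4 198.1] [0.526 0.281]
  boxes [(0.89, [179, 193, 212, 215]), (0.81, [103, 207, 139, 228]), (0.57, [185, 227, 218, 247])]
top rod_tip 0.9 [185.2 194.8] [0.52  0.283]
top rod_tip 0.72 [189.2 236. ] [0.371 0.266]
top rod_tip 0.62 [102.4 211.2] [0.462 0.582]
  boxes [(0.9
[... 375 characters left out ...]
75]
side fixture 0.64 [172.2 319.4] [0.481 0.586]
side fixture 0.56 [252.6 275.9] [0.364 0.273]
  boxes [(0.76, [159, 291, 201, 336]), (0.62, [204, 226, 229, 269]), (0.41, [253, 257, 270, 286])]
side rod_seat 0.91 [173.9 313. ] [0.47  0.582]
side rod_seat 0.74 [218.6 251. ] [0.521 0.282]
side rod_seat 0.54 [252.9 264.3] [0.375 0.257]
  boxes [(0.86, [160, 290, 199, 334]), (0.6, [251, 251, 272, 288])]
side rod_tip 0.73 [169.3 291.2] [0.465 0.586]
side rod_tip 0.65 [217.2 256.6] [0.433 0.39 ]
side rod_tip 0.54 [252.7 244.8] [0.366 0.275]
  boxes [(0.84, [161, 290, 198, 331]), (0.61, [206, 232, 229, 269])]
side masking_tape 0.57 [205.1 224.5] [0.687 0.171]
  boxes [(0.62, [198, 218, 211, 231])]
```

```bash
python3 - <<'E'
import cv2
a=cv2.imread("pics/a.png");b=cv2.imread("pics/b.png")
cv2.imwrite("pics/c1.png",cv2.resize(a[140:260,80:440],(800,267),interpolation=3))
x=cv2.resize(a[145:255,85:245],(800,550),interpolation=3);cv2.imwrite("pics/c2.png",x)
t=cv2.resize(a[140:260,80:440],(800,267),interpolation=3)
s=cv2.resize(b[130:350,120:400],(424,333),interpolation=3)
s2=cv2.resize(b[180:340,150:310],(376,333),interpolation=3)
import numpy as np
cv2.imwrite("pics/m.png",np.vstack([t,np.hstack([s,s2])]))
E
```

```text
(no output)
```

View pics/m.png

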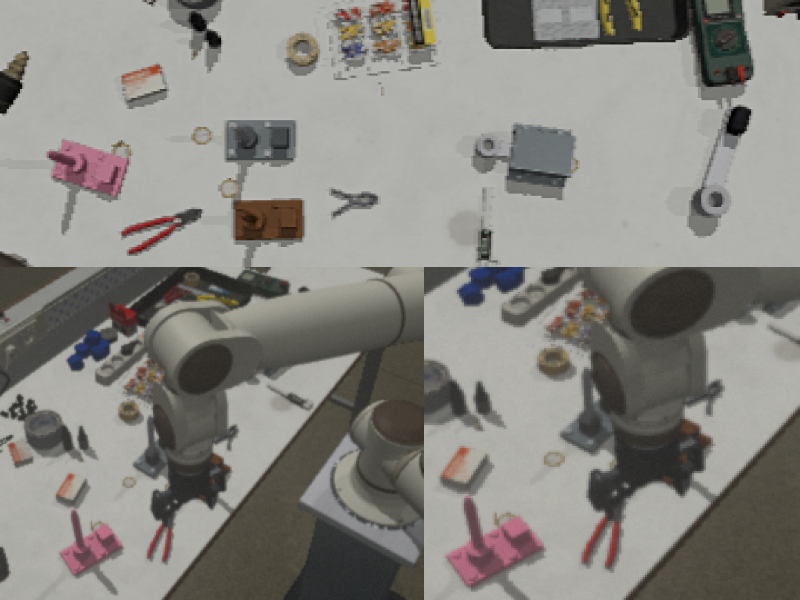

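The top view shows the grey fixture at (190,199), with a brown look-alike at (195,235) and a pink one at (115,216). The pocket is at (322,208) with an arm hub protruding at (300,205). A longer loose arm lies at (395,231) to (414,190), and the tape is at (215,162). The grey fixture is the one meant. The arm meant is the pocketed one: the loose arm spans more than 160 mm from its hole, so it is the larger size. I'll confirm both in one crop and measure.

```bash
python3 - <<'E'
from h import *
np.set_printoptions(precision=3,suppress=True)
o=bot.get_obs();print(o["time"],o["ee_pos"],o["tcp_rot"],o["opening"])
c=bot.camera("top");I=cv2.cvtColor(c["color"],cv2.COLOR_RGB2BGR)
f=lambda r0,r1,c0,c1:cv2.resize(I[r0:r1,c0:c1],(400,400),interpolation=cv2.INTER_CUBIC)
cv2.imwrite("pics/d.png",np.vstack([np.hstack([f(185,235,290,340),f(175,225,170,220)])]))
print(c["camera_matrix"][0])
E
```

```text
1.5 [0.243 0.493 0.231] [-179.996   -0.001  153.775] 0.0854224061571156
[457.85    0.    251.888]
```

View pics/d.png

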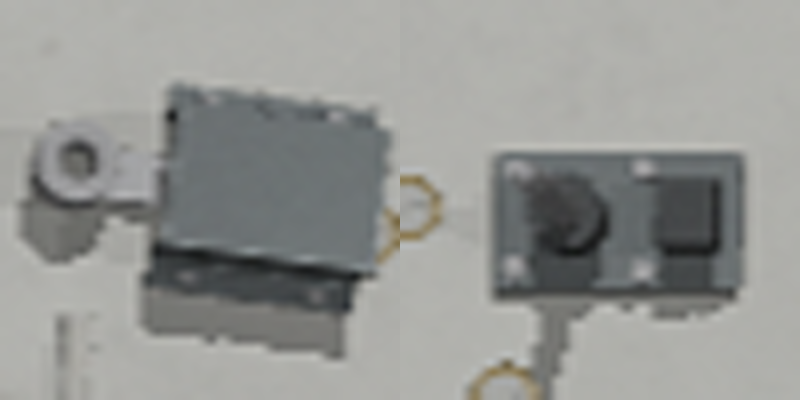

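The crop confirms both: the small arm's hub sits at about (299,204.5) in the pocket, which is turned about 6°. The grey fixture's plate centre is at (196.7,202.6), with its rod left and anvil right, so its x is close to world -y.

```bash
python3 - <<'E'
from h import *
np.set_printoptions(precision=4,suppress=True)
c=bot.camera("top")
P=lambda u,v,ox,oy:(ox+u/8-.5,oy+v/8-.5)
print("hub",atz(c,P(75,160,290,185),.04)); print("hole top",atz(c,P(77,157,290,185),.04))
for p in[(172,88),(388,108),(375,272),(155,243)]: print("roof",atz(c,P(*p,290,185),.054)[:2])
for p in[(95,155),(343,155),(340,296),(96,296)]: print("plate",atz(c,P(*p,170,175),.012)[:2])
print("anvil",atz(c,P(290,215,170,175),.045)); print("collar right edge",atz(c,P(208,213,170,175),.045))
c=bot.camera("side");I=cv2.cvtColor(c["color"],cv2.COLOR_RGB2BGR)
print(proj(c,[.5,-.15,.04]),proj(c,[.52,.28,.045]),proj(c,[.52,.28,.177]))
E
```

```text
hub [ 0.4999 -0.1453  0.04  ]
hole top [ 0.5014 -0.1463  0.04  ]
roof [ 0.5335 -0.192 ]
roof [ 0.5232 -0.2974]
roof [ 0.4428 -0.2886]
roof [ 0.4574 -0.182 ]
plate [0.5482 0.3223]
plate [0.5477 0.198 ]
plate [0.4766 0.1989]
plate [0.4771 0.3205]
anvil [0.5131 0.2209 0.045 ]
collar right edge [0.5143 0.2612 0.045 ]
[282.4491 194.8487] [219.0754 250.7185] [217.6592 226.9232]
```

Request:
send_rows(
  moves=[0.4, -1, 0, 0, 0, 0, -1, 0.4, -1, 0, 0, 0, 0, -1, 0.4, -1, 0, 0, 0, 0, -1, 0.4, -1, 0, 0, 0, 0, -1, 0.4, -1, 0, 0, 0, 0, -1, 0.4, -1, 0, 0, 0, 0, -1, 0.4, -1, 0, 0, 0, 0, -1, 0.4, -1, 0, 0, 0, 0, -1],
)

```text
time: 2.65
ee_pos: [0.3233, 0.2925, 0.2314]
tcp_rot: [180.0, 0.0, 153.8]
wrist_force: [0.2, -0.0, -0.4]
opening: 0.0855
grasp_force: 0.0
```

Request:
send_rows(
  moves=[0.5, -1, 0, 0, 0, -1, -1, 0.5, -1, 0, 0, 0, -1, -1, 0.5, -1, 0, 0, 0, -1, -1, 0.5, -1, 0, 0, 0, -1, -1, 0.5, -1, 0, 0, 0, -1, -1, 0.5, -1, 0, 0, 0, -1, -1, 0.5, -1, 0, 0, 0, -1, -1, 0.5, -1, 0, 0, 0, -1, -1],
)

```text
time: 3.65
ee_pos: [0.4234, 0.0925, 0.2314]
tcp_rot: [180.0, -0.0, 84.7]
wrist_force: [-0.3, 0.2, 0.1]
opening: 0.0855
grasp_force: 0.0
```

Request:
send_rows(
  moves=[0.5, -1, -0.5, 0, 0, -0.2, -1, 0.5, -1, -0.5, 0, 0, 0, -1, 0.5, -1, -0.5, 0, 0, 0, -1, 0.5, -1, -0.5, 0, 0, 0, -1, 0.5, -1, -0.5, 0, 0, 0, -1, 0.5, -1, -0.5, 0, 0, 0, -1, 0, -1, 0, 0, 0, 0, -1, 0, -1, 0, 0, 0, 0, -1],
)

```text
time: 4.65
ee_pos: [0.498, -0.1075, 0.156]
tcp_rot: [-180.0, -0.0, 83.3]
wrist_force: [0.6, 0.3, -1.0]
opening: 0.0853
grasp_force: 0.0
```

Request:
send_rows(
  moves=[0.08, -1, 0, 0, 0, 0, -1, 0, -0.52, 0, 0, 0, 0, -1, 0, 0, 0, 0, 0, 0, -1],
)

```text
time: 5.03
ee_pos: [0.5, -0.145, 0.1562]
tcp_rot: [-180.0, -0.0, 83.2]
wrist_force: [-0.4, 0.4, 0.1]
opening: 0.085
grasp_force: 0.0
```

```bash
python3 - <<'E'
from h import *
np.set_printoptions(precision=4,suppress=True)
o=bot.get_obs();print(o["time"],o["ee_pos"],o["tcp_rot"],o["q"])
c=bot.camera("side");I=cv2.cvtColor(c["color"],cv2.COLOR_RGB2BGR)
cv2.imwrite("pics/e.png",np.hstack([cv2.resize(I[155:225,250:320],(400,400),interpolation=2),cv2.resize(I[210:280,180:250],(400,400),interpolation=2)]))
for q in("clamp_arm","rod_tip","rod_seat"): print(q,[(round(l["p"],2),l["pixel"]) for l in bot.landmark_of("side",q)])
print(proj(c,[.5005,-.1455,.04]),proj(c,[.5005,-.1455,.0]),proj(c,[.5125,.282,.045]),proj(c,[.5125,.282,.177]))
E
```

```text
5.025 [ 0.5    -0.145   0.1562] [-179.9856   -0.0096   83.2313] [-16.1758   0.0896  -3.295   86.6311   0.0071  80.5929]
clamp_arm [(0.72, [284.6, 205.1]), (0.61, [339.3, 169.0])]
rod_tip [(0.78, [166.9, 291.6]), (0.73, [217.8, 225.9]), (0.68, [252.6, 243.5]), (0.35, [295.3, 186.9])]
rod_seat [(0.95, [174.6, 316.4]), (0.91, [217.9, 251.2]), (0.87, [254.7, 263.5]), (0.63, [205.0, 227.3]), (0.59, [300.2, 186.8])]
[281.8255 195.3334] [281.2615 201.8805] [220.2634 251.9111] [218.9142 228.1159]
```

View pics/e.png

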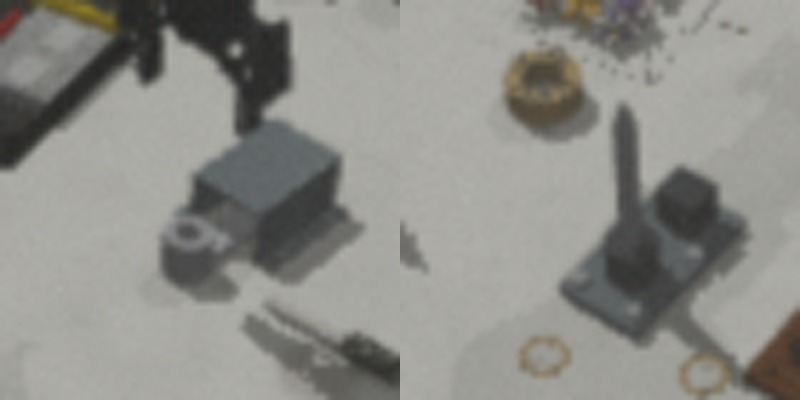

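The side view agrees with the top estimate: the hub's hole is at (282.8,195.3) against a predicted (281.8,195.3), and the rod tip is at (218.9,227.5) against (218.9,228.1). The approach to the hub is clear, so I'm descending and gripping.

Request:
send_rows(
  moves=[0, 0, -1, 0, 0, 0, -1, 0, 0, -1, 0, 0, 0, -1, 0, 0, -1, 0, 0, 0, -1, 0, 0, -1, 0, 0, 0, -1, 0, 0, -1, 0, 0, 0, -1, 0, -0.06, -0.6, 0, 0, 0, -1, 0, 0, -0.4, 0, 0, 0, -1, 0, 0, 0, 0, 0, 0, -1],
)

```text
time: 6.22
ee_pos: [0.5, -0.146, 0.0061]
tcp_rot: [-180.0, -0.0, 83.3]
wrist_force: [-0.3, -0.0, 0.8]
opening: 0.0853
grasp_force: 0.0
```

Request:
send_rows(
  moves=[0, 0, 0, 0, 0, 0, -0.3, 0, 0, 0, 0, 0, 0, 0.2, 0, 0, 0, 0, 0, 0, 0.5, 0, 0, 0, 0, 0, 0, 0.5, 0, 0, 0, 0, 0, 0, 0.5, 0, 0, 0, 0, 0, 0, 0.5],
  squeeze=50,
)

```text
time: 6.98
ee_pos: [0.5005, -0.1463, 0.0073]
tcp_rot: [179.9, 0.0, 83.3]
wrist_force: [-1.0, 1.1, 4.9]
opening: 0.0413
grasp_force: 50.5
```

Request:
send_rows(
  moves=[0, 0, 0.08, 0, 0, 0, 0.5, 0.06, 0.5, 0, 0, 0, 0, 0.5, 0.09, 0.8, 0, 0, 0, 0, 0.5, 0.09, 0.8, 0, 0, 0, 0, 0.5, 0.09, 0.8, 0, 0, 0, 0, 0.5, 0.09, 0.8, 0, 0, 0, 0, 0.5, 0.09, 0.8, 0, 0, 0, 0, 0.5, 0.09, 0.8, 0, 0, 0, 0, 0.5],
)

```text
time: 7.98
ee_pos: [0.5148, -0.0122, 0.008]
tcp_rot: [-180.0, -0.0, 83.3]
wrist_force: [-0.3, -0.7, -2.3]
opening: 0.0412
grasp_force: 50.7
```

Request:
send_rows(
  moves=[0.09, 0.8, 0, 0, 0, 0, 0.5, 0.06, 0.6, 0, 0, 0, 0, 0.5, 0, 0, 0, 0, 0, 0, 0.5],
)

```text
time: 8.35
ee_pos: [0.5187, 0.0224, 0.0081]
tcp_rot: [-180.0, -0.0, 83.4]
wrist_force: [-0.8, 0.1, -1.9]
opening: 0.0413
grasp_force: 50.7
```

```bash
python3 - <<'E'
from h import *
np.set_printoptions(precision=4,suppress=True)
o=bot.get_obs();print(o["time"],o["ee_pos"],o["tcp_rot"],o["opening"],o["wrist_force"])
C={n:bot.camera(n) for n in("side","top")}
p=o["ee_pos"]
out=[]
for n,c in C.items():
    I=cv2.cvtColor(c["color"],cv2.COLOR_RGB2BGR)
    u,v=proj(c,[p[0],p[1]-.05,.03]).astype(int);print(n,u,v)
    out.append(cv2.resize(I[v-40:v+40,u-40:u+40],(400,400),interpolation=2))
    for q in("clamp_arm","grip_block"):
        for l in bot.landmark_of(n,q): print(n,q,round(l["p"],2),l["pixel"],atz(c,l["pixel"],0 if q[0]=='c' else .029)[:2])
cv2.imwrite("pics/f.png",np.hstack(out))
E
```

```text
8.35 [0.5187 0.0224 0.0081] [-179.9815   -0.       83.3913] 0.041343862060771425 [-0.8431  0.1166 -1.8772]
side 263 209
side clamp_arm 0.74 [260.7, 225.4] [0.4913 0.0345]
side clamp_arm 0.66 [338.9, 167.3] [ 0.4037 -0.5427]
side grip_block 0.71 [275.7, 204.6] [ 0.4952 -0.0874]
top 268 200
top clamp_arm 0.95 [398.3, 229.8] [ 0.4015 -0.5445]
top grip_block 0.68 [410.7, 195.3] [ 0.5363 -0.5912]
top grip_block 0.63 [287.3, 203.0] [ 0.5074 -0.1007]
```

View pics/f.png

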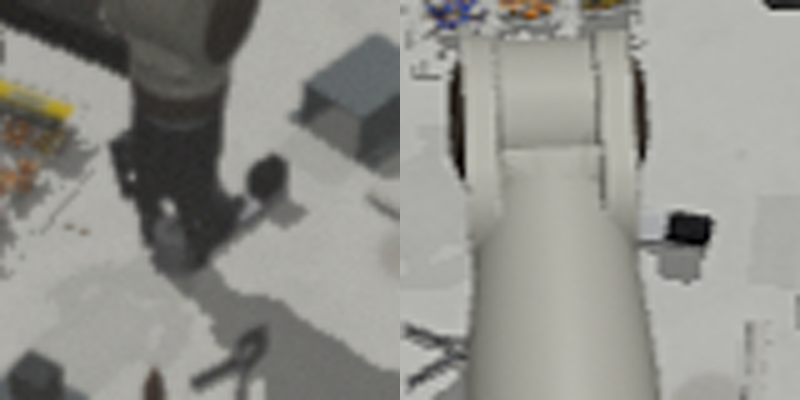

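The arm is out of the pocket and gripped at the hub: handle black at top px (285.5,205), side px (276,204), pocket clear behind it. Setting it down, then sliding the open fingers along to the handle.

Request:
send_rows(
  moves=[0, 0, -0.06, 0, 0, 0, 0.5, 0, 0, 0, 0, 0, 0, 0.3, 0, 0, 0, 0, 0, 0, 0, 0, 0, 0, 0, 0, 0, -0.5, 0, 0, 0.1, 0, 0, 0, -1, 0, 0, 0.2, 0, 0, 0, -1, 0, 0, 0, 0, 0, 0, -1],
)

```text
time: 9.52
ee_pos: [0.5192, 0.0214, 0.0149]
tcp_rot: [179.9, -0.0, 83.3]
wrist_force: [-0.4, 0.3, 0.6]
opening: 0.0849
grasp_force: 0.0
```

Request:
send_rows(
  moves=[-0.05, -0.4, 0, 0, 0, 0, -1, -0.09, -0.8, 0, 0, 0, 0, -1, -0.09, -0.8, 0, 0, 0, 0, -1, -0.09, -0.8, 0, 0, 0, 0, -1, -0.09, -0.8, 0, 0, 0, 0, -1, -0.09, -0.8, 0, 0, 0, 0, -1, -0.02, -0.16, 0, 0, 0, 0, -1, 0, 0, 0, 0, 0, 0, -1],
)

```text
time: 10.52
ee_pos: [0.5057, -0.0928, 0.0142]
tcp_rot: [-180.0, -0.0, 83.3]
wrist_force: [0.9, 0.5, -0.6]
opening: 0.0854
grasp_force: 0.0
```

```bash
python3 - <<'E'
from h import *
np.set_printoptions(precision=4,suppress=True)
o=bot.get_obs();print(o["time"],o["ee_pos"],o["tcp_rot"],o["opening"],o["wrist_force"])
c=bot.camera("side")
p=o["ee_pos"]
I=cv2.cvtColor(c["color"],cv2.COLOR_RGB2BGR)
print(proj(c,[.5187,.0224,.04]),proj(c,[.5187,.0224,.0]),proj(c,[p[0],p[1],.042]))
for q in("clamp_arm","grip_block"):
    for l in bot.landmark_of("side",q): print(q,round(l["p"],2),l["pixel"],atz(c,l["pixel"],0 if q[0]=='c' else .029)[:2])
cv2.imwrite("pics/g.png",cv2.resize(I[170:240,230:310],(800,700),interpolation=2)[:600])
E
```

```text
10.525 [ 0.5057 -0.0928  0.0142] [-179.9928   -0.0079   83.2575] 0.085353458220365 [ 0.8545  0.4515 -0.5873]
[257.3044 214.5019] [257.0828 221.1195] [274.5255 200.8418]
clamp_arm 0.53 [339.1, 168.7] [ 0.3977 -0.5326]
clamp_arm 0.49 [261.4, 220.9] [0.5043 0.0102]
grip_block 0.78 [277.7, 205.9] [ 0.4834 -0.0855]
grip_block 0.76 [323.2, 151.9] [ 0.5161 -0.5766]
```

View pics/g.png

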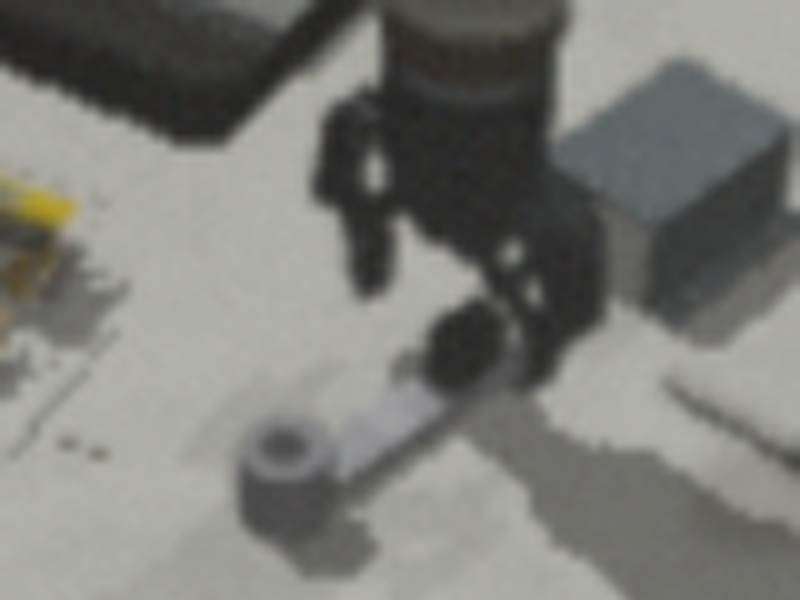

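The hub's hole is at (258,214.5), as predicted. The handle sits about 1 px right of the midpoint between the fingers, so closing will centre it.

Request:
send_rows(
  moves=[0, 0, 0, 0, 0, 0, -0.3, 0, 0, 0, 0, 0, 0, 0.3, 0, 0, 0, 0, 0, 0, 0.6, 0, 0, 0, 0, 0, 0, 1, 0, 0, 0, 0, 0, 0, 1, 0, 0, 0, 0, 0, 0, 1, 0, 0, 0, 0, 0, 0, 1],
  squeeze=110,
)

```text
time: 11.55
ee_pos: [0.5061, -0.0927, 0.0146]
tcp_rot: [180.0, -0.0, 83.3]
wrist_force: [0.3, 0.9, 5.5]
opening: 0.0202
grasp_force: 108.2
```

Request:
send_rows(
  moves=[0, 0, 0.2, 0, 0, 0, 1, 0, 0, 0.3, 0, 0, 0, 1, 0, 0, 0.5, 0, 0, 0, 1, 0, 0, 0.5, 0, 0, 0, 1, 0, 0, 0.5, 0, 0, 0, 1, 0, 0, 0, 0, 0, 0, 1],
)

```text
time: 12.3
ee_pos: [0.5066, -0.0928, 0.0657]
tcp_rot: [179.9, 0.0, 83.3]
wrist_force: [0.3, 0.1, -2.4]
opening: 0.0202
grasp_force: 107.6
```

Request:
send_rows(
  moves=[0, 0.3, 0.8, 0, 0, 0, 1, 0, 0.8, 1, 0, 0, 0.2, 1, 0, 0.8, 1, 0, 0, 0.2, 1, 0, 0.8, 1, 0, 0, 0.2, 1, 0, 0.8, 1, 0, 0, 0.17, 1, 0, 0.8, 0.9, 0, 0, 0, 1, 0, 0.8, 0.4, 0, 0, 0, 1, 0.1, 0.8, 0, 0, 0, 0, 1],
)

```text
time: 13.3
ee_pos: [0.5085, 0.0556, 0.2175]
tcp_rot: [179.9, -0.0, 89.9]
wrist_force: [-0.3, -0.3, -2.2]
opening: 0.0203
grasp_force: 107.9
```

Request:
send_rows(
  moves=[0.1, 0.8, 0, 0, 0, 0, 1, 0, 0.8, 0, 0, 0, 0, 1, 0, 0.8, 0, 0, 0, 0, 1, 0, 0.4, 0, 0, 0, 0, 1, 0, 0, 0, 0, 0, 0, 1],
)

```text
time: 13.92
ee_pos: [0.5107, 0.1251, 0.2165]
tcp_rot: [-180.0, 0.0, 90.0]
wrist_force: [0.2, 0.2, -1.7]
opening: 0.0201
grasp_force: 107.9
```

```bash
cat > k.py <<'E'
from h import *
np.set_printoptions(precision=4,suppress=True)
o=bot.get_obs();print(o["time"],o["ee_pos"],o["tcp_rot"],o["opening"],o["wrist_force"])
c=bot.camera("side")
p=o["ee_pos"]; h=p+[0,.115,-.0142]
I=cv2.cvtColor(c["color"],cv2.COLOR_RGB2BGR)
print("hub bottom",proj(c,h),"top",proj(c,h+[0,0,.04]),"tip",proj(c,[.5125,.282,.177]))
for q in("clamp_arm","rod_tip"):
    for l in bot.landmark_of("side",q): print(q,round(l["p"],2),l["pixel"])
import sys
cv2.imwrite(f"pics/{sys.argv[1]}.png",cv2.resize(I[200:275,180:280],(800,600),interpolation=2))
E
python3 k.py i
```

```text
13.925 [0.5107 0.1251 0.2165] [-179.9703    0.0135   89.9679] 0.020115651875034796 [ 0.1978  0.1589 -1.7069]
hub bottom [226.2214 216.8761] top [225.9171 208.9303] tip [218.9142 228.1159]
clamp_arm 0.61 [340.0, 166.0]
clamp_arm 0.58 [228.1, 215.8]
rod_tip 0.95 [170.1, 288.7]
rod_tip 0.68 [218.7, 227.0]
rod_tip 0.57 [254.6, 242.5]
rod_tip 0.35 [220.6, 257.4]
```

View pics/i.png

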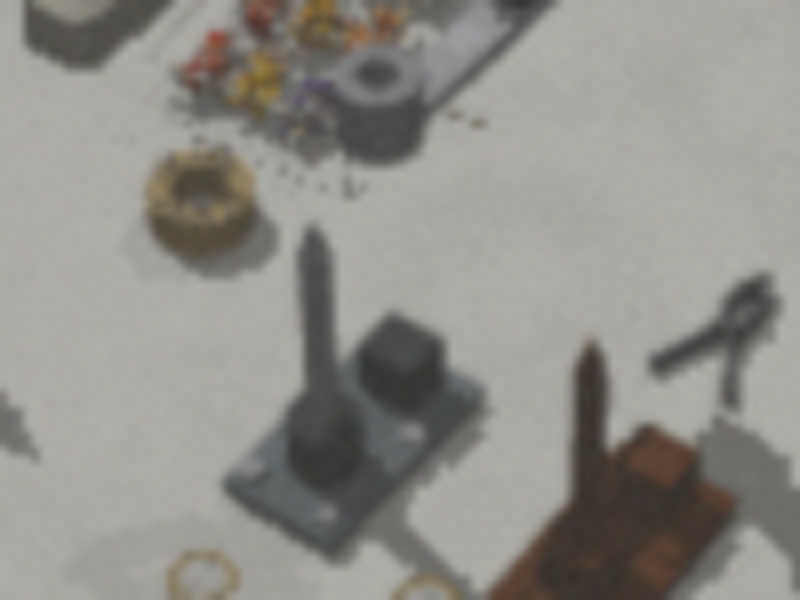

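```bash
python3 - <<'E'
from h import *
np.set_printoptions(precision=4,suppress=True)
c=bot.camera("side");b=np.array([.85,0])
P=lambda u,v:np.array([180+u/8-.5,200+v/8-.5])-b
print("tip",atz(c,P(313,226),.177),atz(c,P(313,230),.177))
print("anvil top",np.mean([atz(c,P(*p),.045) for p in[(393,313),(445,345),(410,375),(358,345)]],0))
pl=[atz(c,P(*p),.012) for p in[(222,485),(333,555),(487,390)]];print("plate",pl)
print("rod mid z.12",[ (z,proj(c,[.5125,.282,z])+b) for z in(.06,.1,.14)])
# rod axis columns measured by dark-profile
g=cv2.cvtColor(c["color"],cv2.COLOR_RGB2GRAY).astype(float)
for z in(.09,.1,.11,.12,.13,.14):
    u,v=proj(c,[.5125,.282,z])+b; r=int(round(v)); xs=np.arange(int(u)-8,int(u)+9); w=np.clip(np.median(g[r,xs])-20-g[r,xs],0,None)
    print(z,round(u,2),round((w*xs).sum()/w.sum(),2))
E
```

```text
tip [0.517 0.283 0.177] [0.5154 0.285  0.177 ]
anvil top [0.5155 0.2243 0.045 ]
plate [array([0.5486, 0.3249, 0.012 ]), array([0.4782, 0.3265, 0.012 ]), array([0.481 , 0.2002, 0.012 ])]
rod mid z.12 [(0.06, array([220.9678, 249.3436])), (0.1, array([220.5702, 242.3315])), (0.14, array([220.1584, 235.0689]))]
0.09 220.67 225.81
0.1 220.57 223.09
0.11 220.47 222.6
0.12 220.37 220.15
0.13 220.26 219.1
0.14 220.16 218.98
```

Request:
send_rows(
  moves=[0.13, 0.5, 0, 0, 0, 0, 1, 0, 0.75, 0, 0, 0, 0, 1, 0, 0.5, -0.2, 0, 0, 0, 1, 0, 0, -0.3, 0, 0, 0, 1, 0, 0, 0, 0, 0, 0, 1],
)

```text
time: 14.75
ee_pos: [0.5136, 0.1686, 0.2032]
tcp_rot: [-179.9, 0.0, 89.9]
wrist_force: [-0.4, -1.2, -2.6]
opening: 0.0203
grasp_force: 107.8
```

```bash
cat > k2.py <<'E'
from h import *
import sys
np.set_printoptions(precision=4,suppress=True)
o=bot.get_obs();print(o["time"],o["ee_pos"],o["tcp_rot"],o["wrist_force"])
p=o["ee_pos"]; h=p+[0,.115,-.0142]; out=[]
for n in("side","top"):
    c=bot.camera(n);I=cv2.cvtColor(c["color"],cv2.COLOR_RGB2BGR)
    m=proj(c,h); u,v=m.astype(int); u0,v0=u-25,v-20
    print(n,"origin",(u0,v0),"hub bot",(m-[u0,v0]+.5)*8,"top",(proj(c,h+[0,0,.04])-[u0,v0]+.5)*8,"seat below",(proj(c,[h[0],h[1],.045])-[u0,v0]+.5)*8)
    out.append(cv2.resize(I[v0:v0+60,u0:u0+50],(400,480),interpolation=2))
cv2.imwrite(f"pics/{sys.argv[1]}.png",np.hstack(out))
E
python3 k2.py j
```

```text
14.75 [0.5136 0.1686 0.2032] [-179.9101    0.042    89.944 ] [-0.4227 -1.2382 -2.5759]
side origin (np.int64(193), np.int64(205)) hub bot [206.1228 171.4663] top [202.4742 108.495 ] seat below [218.2218 380.2793]
top origin (np.int64(159), np.int64(176)) hub bot [207.5364 165.5738] top [194.3081 152.9077] seat below [250.3362 206.5545]
```

View pics/j.png

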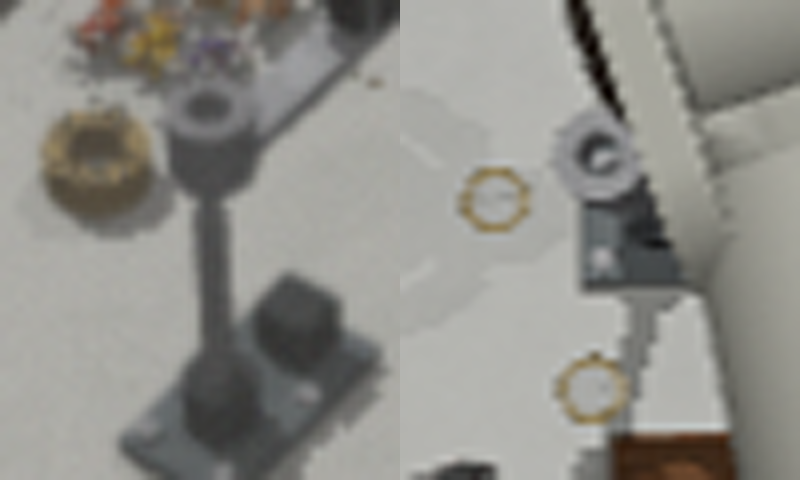

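In side crop the hub sits over the rod (hub axis about col 215, rod about 213 just below it), and in the top crop the hub at (597,155) covers the rod. Offsets are about 1 mm, within the taper, so I'm lowering in small steps and watching the force.

Request:
send_rows(
  moves=[0.02, 0, -0.3, 0, 0, 0, 1, 0, 0, -0.3, 0, 0, 0, 1, 0, 0, -0.3, 0, 0, 0, 1, 0, 0, -0.2, 0, 0, 0, 1, 0, 0, 0, 0, 0, 0, 1],
)

```text
time: 15.48
ee_pos: [0.5144, 0.1685, 0.1763]
tcp_rot: [-180.0, 0.0, 89.9]
wrist_force: [-0.1, -0.3, -2.0]
opening: 0.0203
grasp_force: 107.8
```

Request:
send_rows(
  moves=[0, 0, -0.2, 0, 0, 0, 1, 0, 0, -0.2, 0, 0, 0, 1, 0, 0, 0, 0, 0, 0, 1],
)

```text
time: 15.85
ee_pos: [0.5144, 0.1686, 0.1663]
tcp_rot: [-180.0, 0.0, 89.9]
wrist_force: [0.2, 0.1, -2.0]
opening: 0.0203
grasp_force: 107.8
```

Request:
send_rows(
  moves=[0, 0, -0.3, 0, 0, 0, 1, 0, 0, -0.4, 0, 0, 0, 1, 0, 0, -0.4, 0, 0, 0, 1, 0, 0, -0.4, 0, 0, 0, 1, 0, 0, 0, 0, 0, 0, 1],
)

```text
time: 16.48
ee_pos: [0.5143, 0.1685, 0.1282]
tcp_rot: [-179.9, 0.0, 89.9]
wrist_force: [0.6, -0.2, -2.9]
opening: 0.0202
grasp_force: 107.8
```

Request:
send_rows(
  moves=[0, 0, -0.4, 0, 0, 0, 1, 0, 0, -0.4, 0, 0, 0, 1, 0, 0, -0.4, 0, 0, 0, 1, 0, 0, -0.4, 0, 0, 0, 1, 0, 0, -0.4, 0, 0, 0, 1, 0, 0, 0, 0, 0, 0, 1],
)

```text
time: 17.23
ee_pos: [0.5144, 0.1686, 0.0784]
tcp_rot: [-180.0, 0.0, 89.9]
wrist_force: [1.2, 0.3, -2.0]
opening: 0.0203
grasp_force: 107.8
```

Request:
send_rows(
  moves=[0, 0, -0.2, 0, 0, 0, 1, 0, 0, -0.2, 0, 0, 0, 1, 0, 0, -0.1, 0, 0, 0, 1, 0, 0, 0, 0, 0, 0, 1],
)

```text
time: 17.73
ee_pos: [0.5145, 0.1686, 0.0666]
tcp_rot: [-180.0, 0.0, 89.9]
wrist_force: [0.0, 1.1, -2.2]
opening: 0.0204
grasp_force: 107.9
```

Request:
send_rows(
  moves=[0, 0, -0.1, 0, 0, 0, 1, 0, 0, -0.1, 0, 0, 0, 1, 0, 0, -0.04, 0, 0, 0, 1, 0, 0, 0, 0, 0, 0, 1],
)

```text
time: 18.23
ee_pos: [0.5145, 0.1686, 0.0607]
tcp_rot: [-180.0, 0.0, 89.9]
wrist_force: [0.2, 0.3, -1.9]
opening: 0.0203
grasp_force: 107.9
```

Request:
send_rows(
  moves=[0, 0, -0.04, 0, 0, 0, 1, 0, 0, 0, 0, 0, 0, 1],
)

```text
time: 18.48
ee_pos: [0.5147, 0.1686, 0.0598]
tcp_rot: [180.0, -0.0, 89.9]
wrist_force: [-0.4, 0.3, -1.8]
opening: 0.0202
grasp_force: 107.9
```

Request:
send_rows(
  moves=[0, 0, -0.03, 0, 0, 0, 1, 0, 0, 0, 0, 0, 0, 1],
)

```text
time: 18.73
ee_pos: [0.5147, 0.1686, 0.0595]
tcp_rot: [180.0, -0.0, 89.9]
wrist_force: [-0.8, -2.4, 4.4]
opening: 0.0203
grasp_force: 108.7
```

Request:
send_rows(
  moves=[0, 0, -0.02, 0, 0, 0, 1, 0, 0, 0, 0, 0, 0, 1],
)

```text
time: 18.98
ee_pos: [0.5148, 0.1686, 0.0595]
tcp_rot: [179.9, -0.0, 89.9]
wrist_force: [-2.8, -2.3, 8.2]
opening: 0.0205
grasp_force: 109.4
```

Contact came at the expected height with about 8 N, so the arm is seated. Releasing and backing off.

Request:
send_rows(
  moves=[0, 0, 0, 0, 0, 0, 0.6, 0, 0, 0, 0, 0, 0, 0.3, 0, 0, 0, 0, 0, 0, -0.2, 0, 0, 0, 0, 0, 0, -1, 0, 0, 0, 0, 0, 0, -1, 0, 0, 0.3, 0, 0, 0, -1, 0, 0, 0.8, 0, 0, 0, -1, 0, 0, 1, 0, 0, 0, -1],
)

```text
time: 19.98
ee_pos: [0.5144, 0.1685, 0.1117]
tcp_rot: [-180.0, 0.0, 89.9]
wrist_force: [0.3, -0.2, 0.8]
opening: 0.0857
grasp_force: 0.0
```

Request:
send_rows(
  moves=[0, 0, 1, 0, 0, 0, -1, 0, 0, 1, 0, 0, 0, -1, 0, -1, 1, 0, 0, 0, -1, 0, -1, 0, 0, 0, 0, -1, 0, -1, 0, 0, 0, 0, -1, 0, -1, 0, 0, 0, 0, -1, 0, -1, 0, 0, 0, 0, -1, 0, -1, 0, 0, 0, 0, -1],
)

```text
time: 20.98
ee_pos: [0.5146, 0.0178, 0.1867]
tcp_rot: [180.0, -0.0, 89.9]
wrist_force: [0.6, 0.1, -0.1]
opening: 0.0851
grasp_force: 0.0
```

```bash
python3 - <<'E'
from h import *
np.set_printoptions(precision=4,suppress=True)
o=bot.get_obs();print(o["time"],o["ee_pos"])
out=[]
for n,(u,v) in(("side",(225,240)),("top",(200,195))):
    c=bot.camera(n);I=cv2.cvtColor(c["color"],cv2.COLOR_RGB2BGR)
    out.append(cv2.resize(I[v-35:v+35,u-25:u+35],(400,466),interpolation=2))
cv2.imwrite("pics/l.png",np.hstack(out))
E
```

```text
20.975 [0.5146 0.0178 0.1867]
```

View pics/l.png

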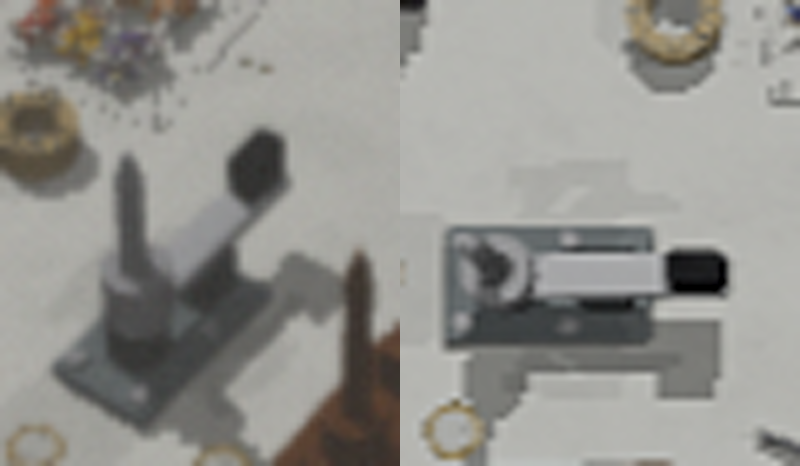

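The hub is on the rod (side crop (138,290), top crop (497,268)), with the bar over the anvil and the handle pointing past it at top crop (697,270). The tape has not moved and the gripper is clear.

```bash
python3 -c "
from workcell import bot
print(bot.job_done())"
```

```text
the job is handed in; nothing more can be done
None
```

The clamp arm is lowered over the guide rod onto the collar and anvil, lying flat in the last pictures with its handle pointing out past the anvil; the tape was not moved, and the job was handed in at about 21 s.

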